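# Hang a parts bin on the louvered panel and latch the drawer

### The arm

A 6-joint arm with a two-finger parallel gripper is mounted at the origin on the work surface. World frame = base frame: x ahead of the robot, y to its left, z up, the work surface at z = 0. Lengths are in mm, angles in rad, forces in N, time in s.
With the tool pointing down it reaches from about 350 to 925 mm from the base axis. Payload 6.4 kg.
Tool frame: the origin (TCP) lies midway between the tips of the shut fingers; the grasp point (between the pads) lies 19 mm behind it; z points along the fingers, y is the line along which they close (so a half turn about z gives the same grasp; the last joint's range is limited). The gripper opens to 85 mm and grips with 20 to 120 N. Pads are 22 mm wide; open, the fingers measure 114 mm over their backs; the gripper's body (76 mm by 85 mm) begins 54 mm behind the grasp point. The pads swing forward as they close: fully open they stand 13 mm farther back than shut.
Start: joints at [-1.41, 0.245, 1.558, -0, 1.339, -0.174], TCP at [213.582, -613.919, 231.29] pointing down, gripper open.
Joint ranges: [-3.13, 3.13], [-1.02, 2.26], [0.13, 2.54], [-0.95, 4.09], [0.21, 2.88], [-2.74, 2.74]. Speed limits (rad/s): [2.57, 2.57, 3.14, 3.14, 3.14, 3.14].

### API

Orientations are given as a unit quaternion [x, y, z, w].
In Python, from cell import arm gives the robot as it stands. The module is installed in compiled form; this text tells all that it offers.
- The arm moves only by the tool carry_out, never from a script. Its argument "motion" is a list of rows, each an object with "jaw": the opening, from 0 (shut) to 1 (fully open); "travel": the shift along the tool's x, y, z in m, a list of three; "roll": the turn about the tool's z in rad. A call has 1 to 10 rows; each row is the pose to reach, as a shift and turn from the pose commanded when the call began, along the tool's axes at that moment; what a row does not reach only later rows make up. A row lasts 1/8 s, in which the tool goes at most 62.5 mm and 10.7 degrees, less where a joint would pass 70% of its speed; a pose out of reach is approached as far as the arm can. A call with a gripper value outside its range is refused whole. The fingers move at their own pace and stop on an object; the grip force is fixed at half the most. Time passes only in rows, so rows that repeat a pose let the fingers close. It gives the time, the measured TCP pose, the force, the opening and the grip force at its end, in the units of the state.
- arm.read_state(): the state, without advancing time (a new reading comes with each control period).
- arm.capture(name): name is "side" or "top" or "wrist"; returns the picture (420x560x3 uint8, red, green, blue); there is no depth.
- arm.calibration(name): a dict with "fx", "fy", "cx", "cy" (pixels), "dist_coeffs" ([k1, k2, p1, p2, k3] as OpenCV has them; the pictures are not rectified), "R" (3x3) and "t" (3): a world point X has camera coordinates R X + t. Camera axes: x right, y down, z forward; pixel columns grow to the right and rows downward; lengths in mm; the calibration is good to about 2 mm. A picture is of the moment at which its call begins: read the wrist's pose just before it. calibration takes no time and is no camera call; for the wrist camera it gives the pose at the moment of the call.
- arm.sign_off(): hands the job in; it is judged then, once.
The state is a dict: "time": time; "joints": joint angles; "qvel": joint speeds; "effort": joint torques, N m; "eef_pos": TCP position; "tcp_rot": TCP orientation; "contact_force": force on the tool from outside, world axes, zero at the start; "moment": the same for the moment, N m; "opening": opening from 0.0 (shut) to 1.0 (fully open); "grip_force": force on a finger pad.
Only numpy, scipy, OpenCV 4.12 (cv2) and the standard library are available. Lean on these libraries where they do the work, as an engineer would, in place of code of your own. Each camera call takes 0.05 s, during which the arm holds its last target. There are 200 camera calls.

### The job

Lift the blue parts bin out of the open drawer and stand it on the open bench between the cabinet and the panel, then push the drawer in until it latches and stays shut by itself. Then pick the bin up again and hang it by its lip on the top rail of the louvered panel, under the blue label. Keep the bin upright and never let it fall, and leave the yellow bin in the drawer, the two hanging bins and the tube rack as they are.

Things in the scene. Friction and masses are not known exactly. Their poses are not given: they have to be found in the camera images.
- blue_bin: Blue hopper-front parts bin, 0.13-0.25 kg, 105 (x) by 60 (y) by 65 mm high, walls and floor 3 mm; caps lie 9 mm deep inside. Origin: centre of its underside; +x its back (lip), -x its scooped front. Sides full height from x -10 to +52.5, sloping to 37 mm high at the front. Starts in a drawer lane, lip to the drawer front: 3 mm free beside it (none for fingers), 33 mm before the lip.
- blue_lip (a point): Blue bin's hanging lip: middle of the lower edge of its down-turned strip, (62.5, 0, 50) mm in the bin's frame and axes. A 3 mm ledge runs back from the top of the back wall (all 60 mm of it); its edge turns down as a strip, x 61 to 64, z 50 to 65; slot to the wall 8.5 mm. Lip and wall pinch together, x 49.5 (inside) to 64: 14.5 mm. To hang it, hold it elsewhere, e.g. by its sides.
- yellow_bin: Parts bin of blue_bin's shape, size and frame, yellow, in the other lane of the drawer, where it stays.
- green_bin: Parts bin of blue_bin's shape, size and frame, green, hanging by its lip on the top rail (a hung bin droops forward 5 degrees). Leave it alone.
- red_bin: Parts bin of blue_bin's shape, size and frame, red, hanging by its lip on the top rail. Leave it alone.
- cabinet: Grey benchtop drawer cabinet with its drawer, fixed, 200 (x) by 170 (y) by 100 mm high, a tip box on its rear top (to 150 mm). Origin: centre of its underside; -x is its front, at x = -100; the drawer comes out along -x. Drawer tub: floor 16 mm above the bench, wall tops 78 mm, two lanes 67 wide (centres y +-35.5) and 160 long, walls 4 mm.
- drawer (a joint): How far the drawer is out (m): 0.155 fully out (start), 0 latched shut (rests within 1 mm), -0.011 hard stop. Push-push latch: springs push it out all the way (2.5 to 4.5 N); pushed 4 mm or more past 0, up to the stop (about 9 N), and let go, it stays at 0. If pushed again 8.5 mm or more past 0 and let go, it is released and slides out.
- drawer_front (a point): Centre of the outer face of the drawer's blue front, moving with it; axes as the cabinet. 170 wide, 92 high, 14 thick; top edge 96 mm and this point 50 mm above the bench. Latched, it is at x = -128 mm in the cabinet's frame, and the front still stands 14 mm clear of the cabinet's face. No handle: push the face along +x.
- panel: Grey louvered steel panel on feet, fixed, 335 long (y), 222 mm high. Origin: on the bench under the middle of its front face; it faces -x. Four rails along it, upper edges 200, 150, 100, 50 mm up and 14 mm out from the face; each a 2 mm strip leaning outward, with a pocket behind it 12 mm wide, 15 deep. Three places 105 mm apart on the top rail; two hold bins.
- hang_point (a point): Free place: point on the top rail's upper edge (200 mm up) below the middle of the blue label, a 50 mm clip on the panel's top edge (225 mm up). Axes as the panel: -x out, y along the rail. Hang the bin with its x along this x: lower it with its origin 56 (+-2.5) mm out from this point, so the lip strip drops behind the edge, until its ledge sits on it (origin 62 mm below the point).
- tube_rack: Green tube rack with capped tubes, loose, 62 (x) by 118 (y) mm, 80 mm high over the caps, 0.35 kg. Origin: centre of its underside. Leave it alone.
Mind the look-alikes: they are no part of the job. Of the things that look like the yellow_bin, the larger one is meant.

How it is judged:
By the outcome, as a careful person would: the job done as asked, in the order asked, and still so for the second after the job is handed in, with the robot touching nothing.
It also fails if it takes over 72 s, if anything falls off the work surface, if the arm or the gripper's body presses on something with over 40 N, if the wrist force passes 120 N, or if a joint passes its speed limit or range.

## Working session

There is one attempt and no reset: what is moved stays moved. The work goes in short steps, Python scripts to look and compute and a tool call to move; the robot and the scene stay as the last step left them, time stands still between calls to the robot, and variables do not carry over. Pictures are saved under pics/ and viewed, at most 10 in all, crops included, and the job is handed in when it is done.

Besides the shell and the picture viewer there is one more tool, called after ">>>" as name(argument=value, ...) on one line, values as JSON. carry_out: Moves the arm, as the interface text tells. Its arguments: {"type":"object","properties":{"motion":{"type":"array"}},"required":["motion"]}

```bash
mkdir -p pics; cat > h.py <<'E'
import numpy as np, cv2
from cell import arm
def snap(n,f=None):
    im=arm.capture(n); c=arm.calibration(n)
    if f: cv2.imwrite(f'pics/{f}.png',im[:,:,::-1])
    return im,c
def ray(c,p):
    K=np.array([[c['fx'],0,c['cx']],[0,c['fy'],c['cy']],[0,0,1.]])
    u=cv2.undistortPoints(np.array([[p]],float),K,np.array(c['dist_coeffs'],float)).ravel()
    R=np.array(c['R']);t=np.array(c['t'])
    d=R.T@np.array([u[0],u[1],1]); return -R.T@t,d/np.linalg.norm(d)
def onz(c,p,z):
    o,d=ray(c,p); return o+d*(z-o[2])/d[2]
def tri(c1,p1,c2,p2):
    o1,d1=ray(c1,p1);o2,d2=ray(c2,p2)
    s=np.linalg.lstsq(np.c_[d1,-d2],o2-o1,rcond=None)[0]
    a=o1+d1*s[0];b=o2+d2*s[1]; return (a+b)/2,np.linalg.norm(a-b)
def proj(c,X):
    K=np.array([[c['fx'],0,c['cx']],[0,c['fy'],c['cy']],[0,0,1.]])
    return cv2.projectPoints(np.array([X],float),cv2.Rodrigues(np.array(c['R'],float))[0],np.array(c['t'],float),K,np.array(c['dist_coeffs'],float))[0].ravel()
E
python3 - <<'E'
from h import *
np.set_printoptions(precision=3,suppress=True)
for n in('top','side','wrist'):
    im,c=snap(n,n+'0'); print(n,c['fx'],-np.array(c['R']).T@c['t'],np.array(c['R'])[2])
s=arm.read_state();print(s)
a=[cv2.imread(f'pics/{n}0.png') for n in('top','side')]
E
```

```text
top 407.3910000823086 [ 355.294  -44.55  1244.685] [ 0.159 -0.001 -0.987]
side 394.9880595083459 [249.33  507.574 923.445] [ 0.309 -0.544 -0.78 ]
wrist 311.8825029847306 [ 285.032 -590.176  372.848] [-0.281 -0.097 -0.955]
{'time': 0.15, 'joints': array([-1.41 ,  0.246,  1.559,  0.   ,  1.339, -0.174]), 'qvel': array([ 0.   , -0.004, -0.003,  0.   , -0.   , -0.001]), 'effort': array([  0.   , -42.998, -32.655,  -0.   ,   0.004,   0.   ]), 'eef_pos': array([ 213.525, -613.458,  230.396]), 'tcp_rot': array([ 0.986,  0.167,  0.   , -0.001]), 'contact_force': array([1.082, 0.871, 0.369]), 'moment': array([ 0.011, -0.049, -0.02 ]), 'grip_force': 0.0, 'opening': 1.0018458138962962}
```

View pics/top0.png

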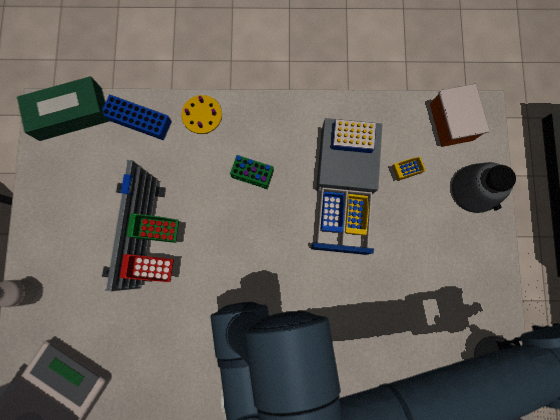

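View pics/side0.png

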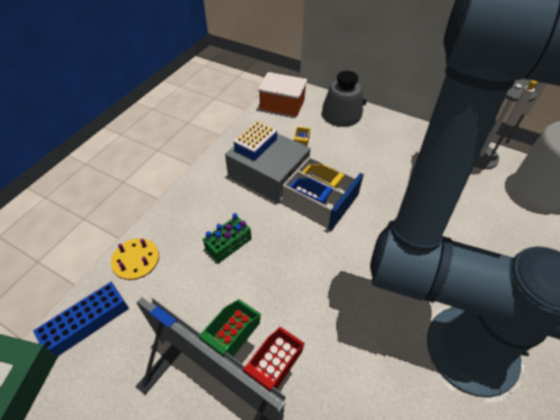

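The top view (up = world +x, left = +y) shows these candidates:
- **Blue bin:** drawer bin (333,211). Look-alikes are the tip box (355,135), blue rack (137,116) and clip (124,184).
- **Yellow bin:** the larger one in the drawer, at (357,214). The small one at (408,168) is a decoy.
- **Hang place:** under the blue clip at (124,184).

In the side view the drawer bins are at (312,187) and the panel is at (210,350).

```bash
python3 - <<'E'
from h import *
np.set_printoptions(precision=1,suppress=True)
a=cv2.imread('pics/top0.png');b=cv2.imread('pics/side0.png')
ct=arm.calibration('top');cs=arm.calibration('side')
def blue(im):
    h=cv2.cvtColor(im,cv2.COLOR_BGR2HSV); return cv2.inRange(h,(105,130,50),(125,255,255))
for im in(a,b):
    n,_,st,ce=cv2.connectedComponentsWithStats(blue(im))
    for i in range(1,n):
        if st[i,4]>25: print(st[i],ce[i])
    print()
for nm,p,z in[('bin',(333,211),70),('clip',(124,184),215),('front L',(312,249),96),('front R',(373,253),96),('green',(157,229),200),('red',(150,267),200),('rack',(252,171),60),('panel far',(130,163),222),('panel near',(113,290),222)]:
    print(nm,onz(ct,p,z))
print('proj cab')
q=cv2.resize(a[150:270,290:420],None,fx=4,fy=4,interpolation=3); r=cv2.resize(a[150:310,90:220],None,fx=3,fy=3,interpolation=3)
o=np.zeros((480,800,3),np.uint8);o[:,:390]=r[:480,:390];o[:,390:800]=q[:480,:410];cv2.imwrite('pics/crop1.png',o)
E
```

```text
[102  95  66  41 982] [134.5 115.2]
[401 163  11   6  27] [405.6 165.1]
[120 174  12  20 161] [125.8 183.8]
[321 191  23  41 356] [332.2 212.5]
[314 243  59  10 264] [343.2 247.6]

[    0     0   207   190 23123] [78.5 64.8]
[235 134  41  26 290] [254.9 148.7]
[332 174  30  38 243] [346.8 193.4]
[290 178  42  25 443] [313.  187.7]
[214 225   8  13  52] [217.9 231.2]
[235 224   7   7  35] [237.8 226.8]
[  34  283   93   73 2632] [ 81.  319.7]
[150 306  27  22 291] [162.5 316.3]

bin [ 538.4 -207.9   70. ]
clip [584.5 351.  215. ]
front L [ 426.1 -143.2   96. ]
front R [ 415.5 -314.3   96. ]
green [469.7 264.4 200. ]
red [372.7 277.3 200. ]
rack [660.2  30.7  60. ]
panel far [638.6 336.3 222. ]
panel near [316.1 358.4 222. ]
proj cab
```

View pics/crop1.png

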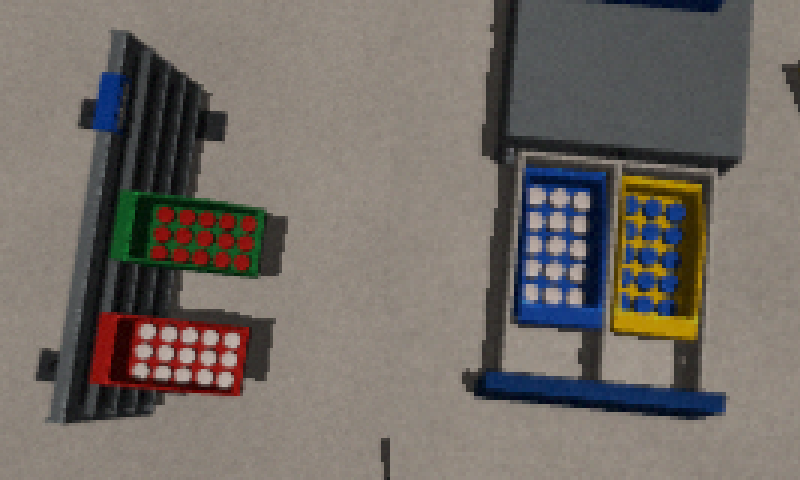

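The crop confirms the blue bin in the left lane at (560,245), with its lip end at (560,318) facing the drawer front. The free rail place is under the clip at (108,100). I'll go there to look with the wrist camera.

>>> carry_out(motion=[{"jaw":1,"travel":[0.04,-0.027,-0.005],"roll":-0.13},{"jaw":1,"travel":[0.085,-0.057,-0.01],"roll":-0.28},{"jaw":1,"travel":[0.13,-0.088,-0.01],"roll":-0.43},{"jaw":1,"travel":[0.175,-0.118,-0.015],"roll":-0.58},{"jaw":1,"travel":[0.22,-0.148,-0.02],"roll":-0.73},{"jaw":1,"travel":[0.265,-0.178,-0.02],"roll":-0.88},{"jaw":1,"travel":[0.31,-0.209,-0.02],"roll":-1.03},{"jaw":1,"travel":[0.355,-0.239,-0.02],"roll":-1.18},{"jaw":1,"travel":[0.397,-0.267,-0.02],"roll":-1.18},{"jaw":1,"travel":[0.397,-0.267,-0.02],"roll":-1.18}])

```text
time: 1.4
eef_pos: [502.0, -228.6, 251.0]
tcp_rot: [0.725, 0.689, 0.0, -0.0]
contact_force: [-0.7, -0.4, -0.6]
opening: 1.003
grip_force: 0.0
```

```bash
python3 - <<'E'
from h import *
np.set_printoptions(precision=3,suppress=True)
s=arm.read_state();print(s['time'],s['eef_pos'],s['tcp_rot'],s['contact_force'])
im,c=snap('wrist','w1'); np.save('w1.npy',c,allow_pickle=True)
h=cv2.cvtColor(im,cv2.COLOR_RGB2HSV);m=cv2.inRange(h,(105,130,50),(125,255,255))
n,_,st,ce=cv2.connectedComponentsWithStats(m)
for i in range(1,n):
    if st[i,4]>150: print(st[i],ce[i])
E
```

```text
1.4 [ 501.991 -228.605  250.967] [ 0.725  0.689  0.    -0.   ] [-0.674 -0.426 -0.607]
[ 192  107   27  162 3058] [204.213 183.072]
[ 248  128  114   63 3790] [299.808 161.996]
[ 472  150   88  128 3665] [501.548 206.65 ]
[266 203  11  24 179] [271.207 215.207]
[281 204  11  24 170] [286.247 216.335]
```

View pics/w1.png

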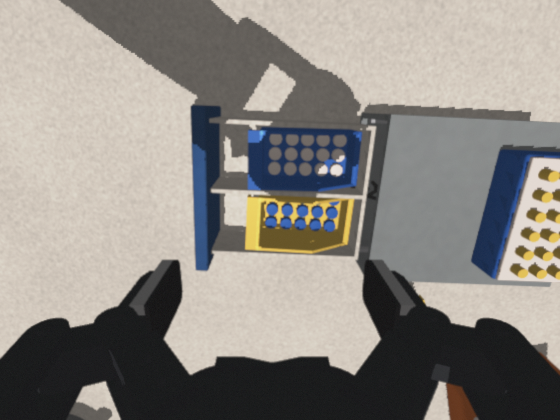

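The wrist view shows the blue bin at (300,160), its lip's outer edge at column ~249 (rows 130–190), and the drawer front at (204,185). I'll take a second viewpoint for triangulation.

>>> carry_out(motion=[{"jaw":1,"travel":[0.02,0.03,0.0],"roll":0},{"jaw":1,"travel":[0.04,0.06,0.0],"roll":0},{"jaw":1,"travel":[0.04,0.06,0.0],"roll":0},{"jaw":1,"travel":[0.04,0.06,0.0],"roll":0}])

```text
time: 1.95
eef_pos: [562.1, -195.7, 250.9]
tcp_rot: [0.727, 0.687, -0.0, -0.0]
contact_force: [-0.6, 0.1, 0.3]
opening: 1.002
grip_force: 0.0
```

```bash
cat >> h.py <<'E'
def blobs(im,lo=(105,130,40),hi=(125,255,255),amin=150):
    m=cv2.inRange(cv2.cvtColor(im,cv2.COLOR_RGB2HSV),lo,hi)
    n,L,st,ce=cv2.connectedComponentsWithStats(m)
    return [(st[i],ce[i],(L==i).astype(np.uint8)) for i in range(1,n) if st[i,4]>amin]
def corners(mask):
    ct=max(cv2.findContours(mask,0,2)[0],key=cv2.contourArea)
    h=cv2.convexHull(ct); e=.01*cv2.arcLength(h,True)
    return cv2.approxPolyDP(h,e,True)[:,0]
E
python3 - <<'E'
from h import *
np.set_printoptions(precision=2,suppress=True)
s=arm.read_state();print(s['eef_pos'])
im2,c2=snap('wrist','w2'); im1=cv2.imread('pics/w1.png')[:,:,::-1].copy(); c1=np.load('w1.npy',allow_pickle=True).item()
for im in(im1,im2):
    for st,ce,m in blobs(im):
        if st[4]>1000: print(st,ce); print(corners(m).tolist())
E
```

```text
[ 562.14 -195.74  250.95]
[ 192  107   27  162 3058] [204.21 183.07]
[[216, 107], [218, 225], [207, 267], [197, 268], [192, 107]]
[ 248  128  114   63 3790] [299.81 162.  ]
[[249, 130], [361, 132], [355, 185], [324, 190], [248, 188]]
[ 472  150   88  128 3665] [501.55 206.65]
[[559, 152], [492, 277], [472, 259], [500, 152]]
[ 134  139   43  134 3368] [153.62 201.7 ]
[[172, 139], [176, 252], [146, 272], [134, 147]]
[ 192  163  114   61 4195] [242.79 195.68]
[[192, 168], [220, 163], [304, 166], [303, 214], [263, 223], [195, 221]]
[ 412  186  126  121 3041] [445.26 230.18]
[[537, 199], [426, 305], [412, 287], [433, 187], [511, 189]]
```

View pics/w2.png

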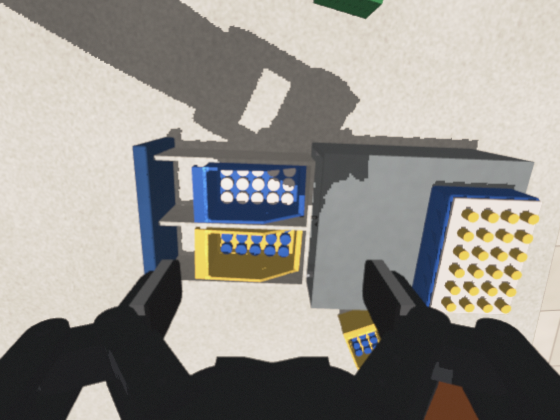

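The second view has the lip's outer corners at (192,167) and (195,221), and the rear drawer-front corner at (134,146).

```bash
python3 - <<'E'
from h import *
np.set_printoptions(precision=1,suppress=True)
c2=arm.calibration('wrist'); c1=np.load('w1.npy',allow_pickle=True).item()
L=tri(c1,(248.5,130),c2,(192.5,167)); R=tri(c1,(248,188.5),c2,(195,221.5)); print(L,R)
F=tri(c1,(192,107),c2,(134.5,147)); print('front outer top L',F)
for c,p,q in((c1,(248.5,130),(248,188.5)),(c2,(192.5,167),(195,221.5))):
    l,r=onz(c,p,81),onz(c,q,81); print(l,r,np.linalg.norm(l-r),np.degrees(np.arctan2(l[0]-r[0],l[1]-r[1])))
for c,p in((c1,(192,107)),(c2,(134.5,147))): print(onz(c,p,96))
# check with top camera: lip
ct=arm.calibration('top')
for z,p in((81,(332.5,231.5)),): print('top',onz(ct,p,z))
E
```

```text
(array([ 480.4, -176.6,   72.2]), np.float64(0.3142495317426251)) (array([ 475.3, -236.7,   72.8]), np.float64(0.553271092170861))
front outer top L (array([ 429.4, -151.5,   84.4]), np.float64(0.6655239562927711))
[ 481.1 -176.1   81. ] [ 476.1 -234.9   81. ] 59.00356843766715 4.8332574096502
[ 482.6 -174.9   81. ] [ 477.5 -233.5   81. ] 58.86661333404595 5.05468915976382
[ 432.4 -152.    96. ]
[ 434.3 -150.1   96. ]
top [ 477.2 -203.8   81. ]
```

Lip pinch centre is about (486,-205), yaw about -4.7°. I'll hover above it with the jaw part shut and re-measure from there.

>>> carry_out(motion=[{"jaw":0.5,"travel":[-0.007,-0.038,0.03],"roll":0.012},{"jaw":0.5,"travel":[-0.014,-0.075,0.07],"roll":0.025},{"jaw":0.5,"travel":[-0.014,-0.075,0.11],"roll":0.025},{"jaw":0.5,"travel":[-0.014,-0.075,0.11],"roll":0.025},{"jaw":0.5,"travel":[-0.014,-0.075,0.11],"roll":0.025}])

```text
time: 2.62
eef_pos: [488.1, -205.6, 143.1]
tcp_rot: [0.735, 0.678, 0.0, 0.001]
contact_force: [-0.9, -0.9, 0.9]
opening: 0.498
grip_force: 0.0
```

```bash
python3 - <<'E'
from h import *
np.set_printoptions(precision=1,suppress=True)
s=arm.read_state();print(s['eef_pos'],s['opening'])
im,c=snap('wrist','w3'); np.save('w3.npy',c,allow_pickle=True)
for st,ce,m in blobs(im):
    if st[4]>500: print(st,ce); print(corners(m).tolist())
E
```

```text
[ 488.1 -205.6  143.1] 0.4983540031222629
[ 173  135   44  154 3902] [193.4 202.9]
[[212, 135], [216, 226], [184, 288], [173, 147]]
[ 259  168  158   88 8868] [332.2 214.2]
[[259, 173], [276, 168], [416, 170], [407, 238], [362, 255], [259, 255]]
```

View pics/w3.png

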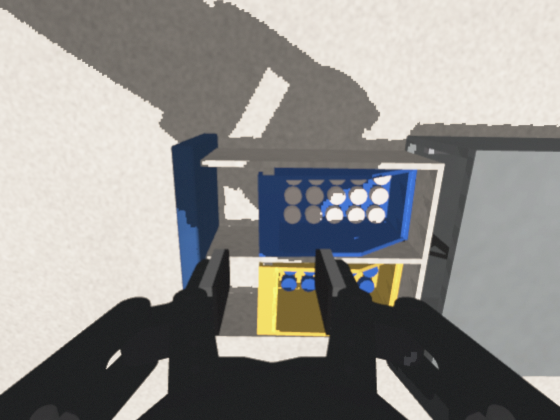

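Close view: lip outer edge at column 259 (rows 173–255), with the fingers straddling it at columns 222 and 325.

```bash
python3 - <<'E'
from h import *
np.set_printoptions(precision=1,suppress=True)
c=np.load('w3.npy',allow_pickle=True).item();c1=np.load('w1.npy',allow_pickle=True).item()
for z in(75,81):
    l,r=onz(c,(258.5,172),z),onz(c,(258.5,255.5),z);print(z,l,r,(l+r)/2,np.linalg.norm(l-r),np.degrees(np.arctan2(l[0]-r[0],l[1]-r[1])))
print(tri(c1,(248.5,130),c,(258.5,172)),tri(c1,(248,188.5),c,(258.5,255.5)))
E
```

```text
75 [ 482.2 -173.5   75. ] [ 476.2 -236.6   75. ] [ 479.2 -205.    75. ] 63.402503991788336 5.408946426601662
81 [ 482.5 -172.3   81. ] [ 476.7 -233.6   81. ] [ 479.6 -202.9   81. ] 61.59879448539932 5.408946426601585
(array([ 480.1, -177.7,   55. ]), np.float64(1.9587940203779588)) (array([ 476. , -236.2,   75.8]), np.float64(0.6075639248414594))
```

>>> carry_out(motion=[{"jaw":0.5,"travel":[0.001,-0.002,0.03],"roll":0.01},{"jaw":0.5,"travel":[0.001,-0.002,0.06],"roll":0.01},{"jaw":0.5,"travel":[0.001,-0.002,0.085],"roll":0.01},{"jaw":0.5,"travel":[0.001,-0.002,0.094],"roll":0.01},{"jaw":0.5,"travel":[0.001,-0.002,0.094],"roll":0.01},{"jaw":0.0,"travel":[0.001,-0.002,0.094],"roll":0.01},{"jaw":0.0,"travel":[0.001,-0.002,0.094],"roll":0.01},{"jaw":0.0,"travel":[0.001,-0.002,0.094],"roll":0.01},{"jaw":0.0,"travel":[0.001,-0.002,0.094],"roll":0.01},{"jaw":0.0,"travel":[0.001,-0.002,0.094],"roll":0.01}])

```text
time: 3.92
eef_pos: [486.1, -203.8, 48.5]
tcp_rot: [0.738, 0.674, 0.0, 0.001]
contact_force: [-0.3, 1.1, 5.6]
opening: 0.161
grip_force: 58.6
```

>>> carry_out(motion=[{"jaw":0,"travel":[0,0,-0.008],"roll":0},{"jaw":0,"travel":[0,0,-0.02],"roll":0},{"jaw":0,"travel":[0,0,-0.04],"roll":0},{"jaw":0,"travel":[0,0,-0.06],"roll":0},{"jaw":0,"travel":[0,0,-0.08],"roll":0},{"jaw":0,"travel":[0,0,-0.1],"roll":0},{"jaw":0,"travel":[0,0,-0.115],"roll":0},{"jaw":0,"travel":[0,0,-0.12],"roll":0},{"jaw":0,"travel":[0,0,-0.12],"roll":0}])

```text
time: 5.05
eef_pos: [485.3, -203.3, 167.2]
tcp_rot: [0.739, 0.674, 0.0, -0.0]
contact_force: [0.2, -0.2, -1.3]
opening: 0.158
grip_force: 58.5
```

```bash
python3 - <<'E'
from h import *
np.set_printoptions(precision=1,suppress=True)
s=arm.read_state();print(s['eef_pos'],s['opening'],s['contact_force'],s['moment'])
im,c=snap('side');im2,c2=snap('top');im3,_=snap('wrist')
o=np.vstack([np.hstack([cv2.resize(im[100:310,170:450],None,fx=1.4,fy=1.4),cv2.resize(im3,(392,294))]), np.hstack([cv2.resize(im2[100:310,100:380],None,fx=1.4,fy=1.4),np.zeros((294,392,3),np.uint8)])])
cv2.imwrite('pics/l1.png',o[:,:,::-1])
E
```

```text
[ 485.3 -203.3  167.2] 0.15836312321366303 [ 0.2 -0.2 -1.3] [0.1 0.1 0.1]
```

View pics/l1.png

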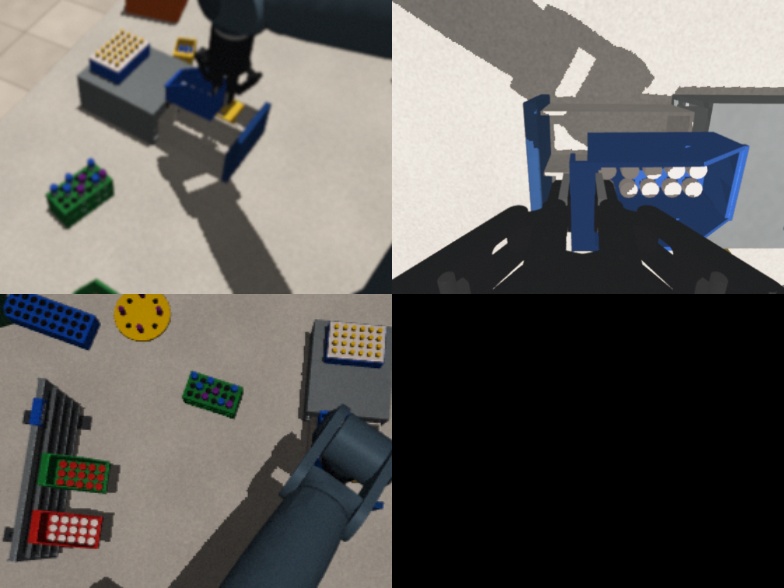

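The lift is clean: the bin hangs level from the pinched lip at (590,200) in the wrist tile, and the yellow bin is undisturbed. Next I carry it to the open bench while turning.

>>> carry_out(motion=[{"jaw":0,"travel":[0.02,-0.001,-0.01],"roll":0.08},{"jaw":0,"travel":[0.05,-0.002,-0.01],"roll":0.24},{"jaw":0,"travel":[0.085,-0.003,-0.01],"roll":0.41},{"jaw":0,"travel":[0.12,-0.004,-0.01],"roll":0.58},{"jaw":0,"travel":[0.155,-0.005,-0.01],"roll":0.75},{"jaw":0,"travel":[0.19,-0.006,-0.01],"roll":0.92},{"jaw":0,"travel":[0.225,-0.007,-0.01],"roll":1.09},{"jaw":0,"travel":[0.26,-0.008,-0.01],"roll":1.26},{"jaw":0,"travel":[0.285,-0.009,-0.01],"roll":1.42},{"jaw":0,"travel":[0.3,-0.009,-0.01],"roll":1.55}])

```text
time: 6.45
eef_pos: [503.2, 97.5, 176.5]
tcp_rot: [0.999, -0.037, -0.001, -0.0]
contact_force: [0.0, -0.1, -0.9]
opening: 0.157
grip_force: 58.5
```

>>> carry_out(motion=[{"jaw":0,"travel":[0,0,0.02],"roll":0},{"jaw":0,"travel":[0,0,0.05],"roll":0},{"jaw":0,"travel":[0,0,0.08],"roll":0},{"jaw":0,"travel":[0,0,0.105],"roll":0},{"jaw":0,"travel":[0,0,0.125],"roll":0},{"jaw":0,"travel":[0,0,0.135],"roll":0},{"jaw":0,"travel":[0,0,0.139],"roll":0},{"jaw":0,"travel":[0,0,0.139],"roll":0}])

```text
time: 7.45
eef_pos: [504.0, 96.2, 38.6]
tcp_rot: [0.999, -0.035, 0.0, -0.0]
contact_force: [-0.4, 1.4, -1.3]
opening: 0.162
grip_force: 58.4
```

Down in small steps until contact.

>>> carry_out(motion=[{"jaw":0,"travel":[0,0,0.002],"roll":0},{"jaw":0,"travel":[0,0,0.004],"roll":0},{"jaw":0,"travel":[0,0,0.006],"roll":0},{"jaw":0,"travel":[0,0,0.006],"roll":0}])

```text
time: 7.95
eef_pos: [504.0, 96.3, 32.6]
tcp_rot: [0.999, -0.035, 0.0, 0.0]
contact_force: [0.3, 1.1, 1.2]
opening: 0.16
grip_force: 59.3
```

>>> carry_out(motion=[{"jaw":0,"travel":[0,0,0.0008],"roll":0},{"jaw":0,"travel":[0,0,0.0015],"roll":0},{"jaw":0,"travel":[0,0,0.0015],"roll":0}])

```text
time: 8.32
eef_pos: [504.1, 96.3, 32.5]
tcp_rot: [0.999, -0.035, -0.0, 0.0]
contact_force: [-6.9, -0.1, 14.0]
opening: 0.16
grip_force: 61.4
```

Firm contact with the bench. Release and rise.

>>> carry_out(motion=[{"jaw":0.2,"travel":[0,0,-0.001],"roll":0},{"jaw":0.45,"travel":[0,0,-0.001],"roll":0},{"jaw":0.45,"travel":[0,0,-0.001],"roll":0},{"jaw":0.45,"travel":[0,0,-0.005],"roll":0},{"jaw":0.45,"travel":[0,0,-0.03],"roll":0},{"jaw":0.45,"travel":[0,0,-0.07],"roll":0},{"jaw":0.45,"travel":[0,0,-0.11],"roll":0},{"jaw":0.45,"travel":[0,0,-0.13],"roll":0},{"jaw":0.0,"travel":[0,0,-0.13],"roll":0}])

```text
time: 9.45
eef_pos: [504.9, 96.2, 162.7]
tcp_rot: [0.999, -0.035, 0.002, 0.0]
contact_force: [0.1, -1.1, -0.6]
opening: 0.25
grip_force: 0.0
```

```bash
python3 - <<'E'
from h import *
np.set_printoptions(precision=3,suppress=True)
s=arm.read_state();print(s['time'],s['eef_pos'],s['opening'],s['contact_force'],s['tcp_rot'])
im,c=snap('wrist');im2,c2=snap('top');im3,_=snap('side')
o=np.hstack([cv2.resize(im,(392,294)),cv2.resize(im3[100:310,170:450],None,fx=1.4,fy=1.4)]);cv2.imwrite('pics/l2.png',o[:,:,::-1]);np.save('l2w.npy',im);np.save('l2c.npy',c,allow_pickle=True)
print(np.array(c['R']).T@-np.array(c['t']))
E
```

```text
9.45 [504.944  96.218 162.737] 0.25020662991774145 [ 0.126 -1.106 -0.581] [ 0.999 -0.035  0.002  0.   ]
[579.222  89.434 303.531]
```

View pics/l2.png

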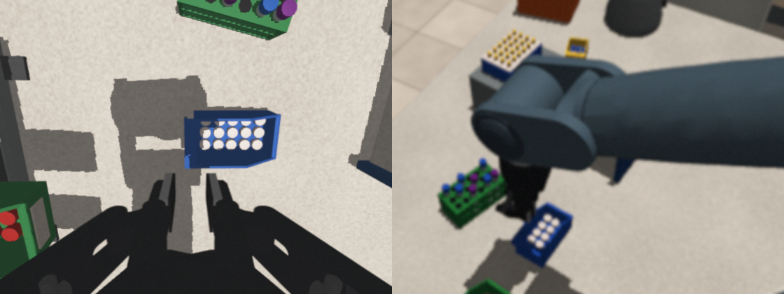

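The blue bin stands upright at (232,140) in the left tile, clear of the tube rack. Now to the drawer front.

>>> carry_out(motion=[{"jaw":0,"travel":[-0.009,0.034,0],"roll":0.0},{"jaw":0,"travel":[-0.022,0.085,0],"roll":0.015},{"jaw":0,"travel":[-0.035,0.136,0],"roll":0.015},{"jaw":0,"travel":[-0.048,0.187,0],"roll":0.015},{"jaw":0,"travel":[-0.061,0.238,0],"roll":0.015},{"jaw":0,"travel":[-0.074,0.289,0.02],"roll":0.015},{"jaw":0,"travel":[-0.087,0.339,0.06],"roll":0.015},{"jaw":0,"travel":[-0.087,0.339,0.1],"roll":0.015},{"jaw":0,"travel":[-0.087,0.339,0.113],"roll":0.015},{"jaw":0,"travel":[-0.087,0.339,0.113],"roll":0.015}])

```text
time: 10.85
eef_pos: [392.6, -234.7, 46.8]
tcp_rot: [0.999, -0.042, -0.001, -0.001]
contact_force: [0.2, 0.1, -0.1]
opening: -0.0
grip_force: 0.0
```

```bash
python3 - <<'E'
from h import *
np.set_printoptions(precision=2,suppress=True)
s=arm.read_state();print(s['time'],s['eef_pos'],s['contact_force'],s['tcp_rot'])
im,c=snap('wrist','w4')
for st,ce,m in blobs(im):
    if st[4]>500: print(st); q=corners(m);print(q.tolist(),[onz(c,p.astype(float),96)[:2] for p in q])
E
```

```text
10.85 [ 392.56 -234.71   46.79] [ 0.23  0.08 -0.1 ] [ 1.   -0.04 -0.   -0.  ]
[284  13  29  24 572]
[[311, 21], [312, 32], [310, 36], [285, 35], [284, 23], [292, 14], [295, 13], [304, 14]] [array([ 490.13, -255.69]), array([ 487.45, -255.83]), array([ 486.52, -255.24]), array([ 487.34, -248.48]), array([ 490.26, -248.42]), array([ 492.22, -250.71]), array([ 492.38, -251.52]), array([ 491.95, -253.91])]
[319  15  32  23 584]
[[349, 24], [350, 34], [348, 37], [323, 37], [319, 35], [323, 22], [330, 16], [339, 15], [344, 17]] [array([ 488.56, -265.87]), array([ 486.11, -266.11]), array([ 485.42, -265.56]), array([ 485.98, -258.76]), array([ 486.56, -257.7 ]), array([ 489.62, -258.9 ]), array([ 490.9 , -260.82]), array([ 490.93, -263.23]), array([ 490.35, -264.55])]
[355  17  33  23 574]
[[387, 26], [386, 38], [378, 39], [355, 37], [358, 27], [369, 18], [378, 17], [383, 19]] [array([ 487.23, -276.1 ]), array([ 484.32, -275.9 ]), array([ 484.25, -273.72]), array([ 485.26, -267.46]), array([ 487.63, -268.29]), array([ 489.56, -271.24]), array([ 489.6 , -273.65]), array([ 489.01, -275.  ])]
[    0   167   514    86 30915]
[[0, 245], [1, 209], [139, 167], [383, 170], [513, 219], [503, 252]] [array([ 433.08, -149.62]), array([ 445.32, -154.27]), array([ 454.93, -201.31]), array([ 447.69, -275.8 ]), array([ 428.03, -318.16]), array([ 416.39, -316.51])]
```

>>> carry_out(motion=[{"jaw":0,"travel":[0.012,0,0],"roll":0},{"jaw":0,"travel":[0.022,0,0],"roll":0},{"jaw":0,"travel":[0.04,0,0],"roll":0},{"jaw":0,"travel":[0.065,0,0],"roll":0},{"jaw":0,"travel":[0.09,0,0],"roll":0},{"jaw":0,"travel":[0.115,0,0],"roll":0},{"jaw":0,"travel":[0.14,0,0],"roll":0},{"jaw":0,"travel":[0.155,0,0],"roll":0},{"jaw":0,"travel":[0.165,0,0],"roll":0},{"jaw":0,"travel":[0.168,0,0],"roll":0}])

```text
time: 12.15
eef_pos: [559.5, -249.7, 47.7]
tcp_rot: [0.999, -0.042, -0.003, -0.0]
contact_force: [-10.9, -1.0, 4.6]
opening: -0.001
grip_force: 0.0
```

```bash
python3 - <<'E'
from h import *
np.set_printoptions(precision=2,suppress=True)
F=[]
for i in range(3):
    s=arm.read_state();F.append(s['contact_force']);im,c=snap('wrist','w5')
print(s['time'],s['eef_pos'],F)
for st,ce,m in blobs(im):
    if st[4]>3000: print(st); q=corners(m);print(q.tolist(),[onz(c,p.astype(float),96)[:2] for p in q])
E
```

```text
12.25 [ 560.07 -249.79   47.73] [array([-10.94,  -0.98,   4.61]), array([-6.6 , -0.83,  0.98]), array([-6.8 , -0.43,  1.39])]
[   10   215   493    79 28774]
[[10, 258], [115, 215], [407, 218], [451, 228], [502, 268], [492, 293], [26, 288]] [array([ 595.1 , -166.13]), array([ 607.15, -204.97]), array([ 598.22, -298.02]), array([ 593.53, -312.44]), array([ 577.32, -331.03]), array([ 567.72, -328.89]), array([ 583.4 , -167.81])]
```

View pics/w5.png

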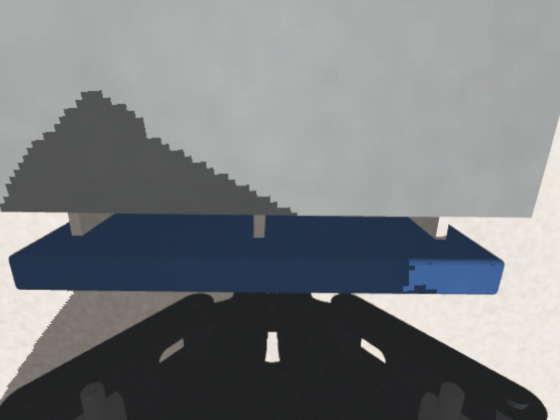

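Top edge of the drawer front spans (26,288)–(492,293), about 3 mm short of the latched position. Now press past the latch point.

>>> carry_out(motion=[{"jaw":0,"travel":[0.004,0,0],"roll":0},{"jaw":0,"travel":[0.008,0,0],"roll":0},{"jaw":0,"travel":[0.011,0,0],"roll":0},{"jaw":0,"travel":[0.011,0,0],"roll":0},{"jaw":0,"travel":[0.011,0,0],"roll":0}])

```text
time: 12.92
eef_pos: [571.5, -250.7, 47.7]
tcp_rot: [0.999, -0.042, -0.0, -0.0]
contact_force: [-3.7, 0.8, -0.7]
opening: -0.0
grip_force: 0.0
```

>>> carry_out(motion=[{"jaw":0,"travel":[-0.004,0,0],"roll":0},{"jaw":0,"travel":[-0.01,0,0],"roll":0},{"jaw":0,"travel":[-0.02,0,0],"roll":0},{"jaw":0,"travel":[-0.035,0,0],"roll":0},{"jaw":0,"travel":[-0.05,0,0],"roll":0},{"jaw":0,"travel":[-0.05,0,0],"roll":0},{"jaw":0,"travel":[-0.05,0,0],"roll":0}])

```text
time: 13.8
eef_pos: [521.8, -247.0, 48.1]
tcp_rot: [0.999, -0.043, 0.0, 0.0]
contact_force: [0.1, -0.3, 0.6]
opening: 0.003
grip_force: 0.0
```

```bash
python3 - <<'E'
from h import *
np.set_printoptions(precision=2,suppress=True)
s=arm.read_state();im,c=snap('wrist','w6')
print(s['time'],s['eef_pos'],s['contact_force'])
for st,ce,m in blobs(im):
    if st[4]>3000: print(st); q=corners(m);print(q.tolist(),[onz(c,p.astype(float),96)[:2] for p in q])
E
```

```text
13.8 [ 521.8  -247.03   48.08] [ 0.12 -0.27  0.62]
[    0   123   530    57 25461]
[[0, 174], [0, 131], [390, 125], [529, 141], [517, 179]] [array([ 585.03, -169.52]), array([ 597.68, -173.96]), array([ 589.44, -289.26]), array([ 581.25, -331.09]), array([ 569.72, -329.17])]
```

The drawer front stays at (577,-249), latched. Next I measure the panel from above on the way back.

>>> carry_out(motion=[{"jaw":0,"travel":[0,0,-0.06],"roll":0},{"jaw":0.3,"travel":[0,-0.02,-0.12],"roll":-0.12},{"jaw":0.6,"travel":[0,-0.075,-0.17],"roll":-0.3},{"jaw":1,"travel":[0,-0.135,-0.22],"roll":-0.48},{"jaw":1,"travel":[0,-0.195,-0.27],"roll":-0.66},{"jaw":1,"travel":[0,-0.255,-0.282],"roll":-0.84},{"jaw":1,"travel":[-0.003,-0.315,-0.282],"roll":-1.02},{"jaw":1,"travel":[-0.003,-0.375,-0.282],"roll":-1.2},{"jaw":1,"travel":[-0.003,-0.435,-0.282],"roll":-1.38},{"jaw":1,"travel":[-0.003,-0.489,-0.282],"roll":-1.56}])

```text
time: 15.1
eef_pos: [558.7, 222.1, 330.2]
tcp_rot: [0.738, 0.675, 0.001, 0.0]
contact_force: [1.7, 0.1, -0.0]
opening: 1.002
grip_force: 0.0
```

>>> carry_out(motion=[{"jaw":1,"travel":[0,0,0],"roll":-0.025},{"jaw":1,"travel":[0,0,0],"roll":-0.025}])

```text
time: 15.35
eef_pos: [558.6, 219.8, 329.5]
tcp_rot: [0.732, 0.682, -0.0, 0.0]
contact_force: [0.5, -1.1, -0.6]
opening: 0.996
grip_force: 0.0
```

```bash
python3 - <<'E'
from h import *
np.set_printoptions(precision=2,suppress=True)
s=arm.read_state();im,c=snap('wrist','p1');np.save('p1.npy',c,allow_pickle=True)
print(s['time'],s['eef_pos'],s['tcp_rot'])
for st,ce,m in blobs(im):
    print(st,corners(m).tolist())
E
```

```text
15.35 [558.61 219.8  329.51] [ 0.73  0.68 -0.    0.  ]
[ 422    0  105   92 4787] [[526, 0], [484, 90], [460, 91], [422, 78], [453, 0]]
[ 258   18   71   35 2111] [[259, 19], [327, 20], [326, 49], [323, 52], [259, 50]]
[ 221  240   42   69 1592] [[261, 240], [262, 307], [228, 308], [223, 291], [221, 250], [230, 240]]
```

View pics/p1.png

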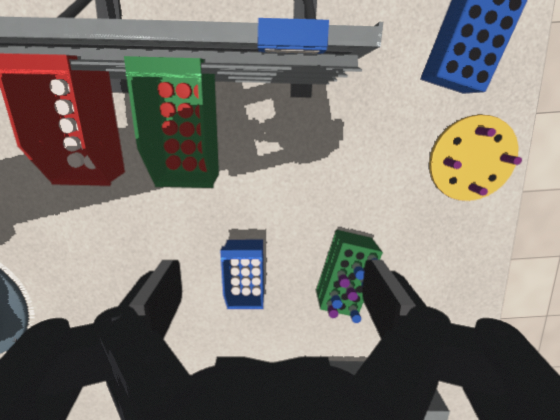

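p1 shows the clip at (258–328, 19–50), the free top rail running beneath it (row ~55), green at (165,110), red at (60,110) and the blue bin at (242,274). I've used all 10 views, so everything from here is numeric.

```bash
python3 - <<'E'
from h import *
np.set_printoptions(precision=1,suppress=True,linewidth=200)
im=cv2.imread('pics/p1.png');c=np.load('p1.npy',allow_pickle=True).item()
g=cv2.cvtColor(im,cv2.COLOR_BGR2GRAY)
for x in(215,235,250,270,293,315,335,350): print(x,g[10:92,x].tolist())
def Y(r,x,z): return onz(c,(x,r),z)
print([ (z,Y(35,293,z)) for z in(200,222)])
# clip corners & bin rim
for p in((258.5,19),(327.5,20)): print('clip',onz(c,p,225))
E
```

```text
215 [194, 196, 200, 204, 203, 202, 203, 204, 202, 203, 202, 187, 150, 143, 142, 142, 143, 142, 144, 143, 142, 142, 143, 142, 143, 143, 143, 143, 143, 144, 143, 131, 74, 61, 63, 68, 70, 71, 54, 45, 63, 101, 122, 125, 124, 124, 124, 122, 122, 121, 122, 121, 111, 80, 93, 126, 137, 123, 76, 66, 64, 64, 66, 65, 60, 61, 61, 63, 61, 59, 62, 69, 82, 82, 81, 78, 78, 79, 79, 78, 75, 72]
235 [199, 203, 203, 202, 203, 203, 203, 205, 207, 207, 206, 201, 165, 146, 144, 144, 144, 145, 144, 145, 144, 144, 145, 144, 145, 143, 145, 143, 146, 145, 146, 137, 103, 71, 70, 68, 68, 70, 65, 41, 46, 81, 118, 123, 122, 123, 122, 123, 123, 124, 125, 123, 115, 93, 79, 104, 136, 133, 114, 95, 84, 90, 118, 133, 114, 82, 97, 128, 121, 82, 95, 110, 101, 95, 94, 96, 96, 95, 94, 93, 92, 93]
250 [201, 206, 206, 202, 200, 202, 201, 201, 201, 200, 201, 199, 186, 150, 144, 144, 145, 144, 145, 145, 145, 145, 145, 145, 145, 144, 145, 146, 146, 146, 146, 145, 130, 76, 68, 69, 69, 71, 71, 49, 45, 67, 103, 123, 124, 125, 124, 123, 124, 124, 123, 123, 122, 110, 82, 97, 128, 140, 135, 116, 94, 84, 109, 136, 127, 95, 90, 117, 12
[... 1427 characters left out ...]
0, 102, 119, 120, 120, 120, 120, 120, 121, 120, 110, 84, 78, 78, 67, 67, 71, 68, 63, 63, 68, 91, 113, 101, 107, 141, 172, 200, 204, 202, 199, 197, 196, 195, 192, 193, 195]
350 [203, 203, 203, 204, 201, 197, 199, 201, 202, 202, 203, 200, 198, 202, 201, 171, 142, 138, 138, 137, 137, 138, 137, 137, 139, 138, 138, 137, 138, 138, 139, 141, 143, 142, 138, 116, 70, 61, 66, 68, 70, 70, 52, 56, 80, 107, 119, 120, 120, 121, 121, 121, 120, 122, 121, 118, 101, 79, 98, 131, 142, 168, 194, 198, 200, 199, 198, 197, 202, 205, 203, 202, 203, 202, 201, 201, 204, 205, 203, 201, 199, 198]
[(200, array([584.5, 345.7, 200. ])), (222, array([582.8, 341.5, 222. ]))]
clip [559.  352.7 225. ]
clip [607.2 348.6 225. ]
```

>>> carry_out(motion=[{"jaw":1,"travel":[0.02,0,0],"roll":0},{"jaw":1,"travel":[0.05,0,0],"roll":0},{"jaw":1,"travel":[0.06,0,0],"roll":0},{"jaw":1,"travel":[0.06,0,0],"roll":0}])

```text
time: 15.9
eef_pos: [562.8, 279.8, 329.5]
tcp_rot: [0.732, 0.682, -0.0, 0.0]
contact_force: [0.3, -0.6, 0.1]
opening: 1.0
grip_force: 0.0
```

```bash
python3 - <<'E'
from h import *
np.set_printoptions(precision=1,suppress=True,linewidth=200)
s=arm.read_state();im,c=snap('wrist','p2');np.save('p2.npy',c,allow_pickle=True)
print(s['time'],s['eef_pos'])
for st,ce,m in blobs(im): print(st,corners(m).tolist())
g=cv2.cvtColor(im,cv2.COLOR_RGB2GRAY)
for x in(215,235,250,293,335,350): print(x,g[55:170,x].tolist())
E
```

```text
15.9 [562.8 279.8 329.5]
[ 416    0  125  139 7110] [[540, 0], [475, 138], [416, 122], [466, 0]]
[ 260  108   65   26 1513] [[260, 108], [324, 110], [322, 132], [260, 131]]
[ 223  273   41   66 1622] [[261, 273], [262, 338], [229, 338], [225, 327], [223, 287], [229, 274]]
[351 303  18  24 201] [[353, 303], [357, 303], [368, 321], [368, 324], [366, 326], [362, 326], [359, 323], [352, 312], [351, 306]]
215 [214, 214, 212, 211, 210, 210, 213, 215, 215, 216, 216, 214, 211, 209, 210, 212, 216, 217, 216, 215, 216, 213, 210, 209, 212, 215, 214, 214, 215, 217, 218, 218, 216, 214, 188, 123, 106, 104, 104, 104, 105, 106, 108, 106, 104, 103, 102, 101, 104, 105, 105, 105, 103, 106, 125, 126, 82, 73, 74, 73, 74, 73, 74, 73, 74, 73, 73, 75, 74, 73, 74, 75, 73, 73, 73, 73, 72, 72, 75, 78, 78, 78, 79, 79, 82, 100, 129, 133, 100, 60, 52, 51, 52, 50, 49, 50, 50, 50, 51, 51, 50, 49, 52, 52, 50, 50, 50, 50, 50, 52, 50, 49, 52, 51, 50]
235 [215, 212, 214, 215, 216, 213, 213, 214, 215, 218, 220, 223, 223, 220, 219, 220, 218, 219, 218, 214, 211, 212, 213, 215, 217, 219, 218, 215, 211, 208, 207, 212, 213, 2
[... 1847 characters left out ...]
 68, 68, 69, 71, 75, 92, 109, 122, 173, 212, 217, 216, 217, 219, 219, 218, 217, 217, 218, 214, 212, 211, 214, 218, 219, 218, 218, 218, 218]
350 [219, 220, 221, 219, 216, 213, 213, 212, 210, 209, 210, 211, 213, 214, 213, 214, 214, 215, 218, 218, 217, 216, 217, 218, 219, 219, 218, 217, 214, 214, 214, 213, 213, 214, 216, 217, 215, 214, 212, 210, 209, 209, 209, 210, 211, 213, 213, 215, 216, 214, 212, 210, 207, 192, 148, 80, 67, 81, 118, 144, 148, 149, 149, 149, 150, 148, 126, 88, 82, 81, 82, 88, 95, 92, 88, 104, 126, 129, 129, 128, 129, 128, 107, 76, 68, 67, 68, 68, 67, 68, 83, 146, 202, 218, 217, 216, 217, 216, 214, 213, 214, 214, 215, 215, 215, 216, 216, 215, 214, 212, 213, 215, 218, 219, 219]
```

```bash
python3 - <<'E'
from h import *
np.set_printoptions(precision=1,suppress=True,linewidth=200)
c1=np.load('p1.npy',allow_pickle=True).item();c2=np.load('p2.npy',allow_pickle=True).item()
for c in(c1,c2): print('cam',-np.array(c['R']).T@c['t'])
print('clip tri',[tri(c1,a,c2,b) for a,b in(((258.5,18.5),(259.5,107.5)),((327.5,19.5),(324.5,109.5)))])
print('clip z225 p1',[onz(c1,p,225) for p in((258.5,18.5),(327.5,19.5),(258.5,50.5),(325.5,52.5))])
print('clip z225 p2',[onz(c2,p,225) for p in((259.5,107.5),(324.5,109.5),(259.5,131.5),(323,132.5))])
for nm,c,x,rs in(('p1',c1,250,(22.5,42.5,49,52,63.5)),('p1',c1,350,(25.5,45.5,52,54,66)),('p2',c2,250,(91.5,110.5,127.5,136,141)),('p2',c2,350,(109.5,112.8,121.3,130.5,137.3,145.7))):
    for r in rs: print(nm,x,r,*[(z,onz(c,(x,r),z)[:2]) for z in(222,200)])
E
```

```text
cam [563.9 293.5 471.9]
cam [567.9 353.7 471.9]
clip tri [(array([558.8, 353.7, 222.4]), np.float64(0.33784311975840065)), (array([607.4, 348.8, 225.7]), np.float64(0.5252246797670703))]
clip z225 p1 [array([559., 353., 225.]), array([607.3, 348.9, 225. ]), array([557.3, 332.7, 225. ]), array([605.4, 327.9, 225. ])]
clip z225 p2 [array([558.7, 353.7, 225. ]), array([607.8, 348.7, 225. ]), array([557.3, 336. , 225. ]), array([606.2, 331.7, 225. ])]
p1 250 22.5 (222, array([552.7, 351.7])) (200, array([551.7, 356.8]))
p1 250 42.5 (222, array([551.5, 338.9])) (200, array([550.4, 342.9]))
p1 250 49 (222, array([551.1, 334.6])) (200, array([550. , 338.2]))
p1 250 52 (222, array([550.9, 332.6])) (200, array([549.8, 336.1]))
p1 250 63.5 (222, array([550.2, 324.9])) (200, array([549. , 327.7]))
p1 350 25.5 (222, array([623.7, 344.7])) (200, array([629. , 349.2]))
p1 350 45.5 (222, array([623.7, 331.7])) (200, array([629., 335.]))
p1 350 52 (222, array([623.7, 327.4])) (200, array([629. , 330.3]))
p1 350 54 (222, array([623.7, 326. ])) (200, array([629. , 328.9]))
p1 350 66 (222, array([623.7, 317.9])) (200, array([629. , 320.1]))
p2 250 91.5 (222, array([552.4, 365.7])) (200, array([551.1, 366.8]))
p2 250 110.5 (222, array([551.2, 352. ])) (200, array([549.7, 351.9]))
p2 250 127.5 (222, array([550. , 339.4])) (200, array([548.4, 338.1]))
p2 250 136 (222, array([549.4, 332.9])) (200, array([547.7, 331. ]))
p2 250 141 (222, array([549., 329.])) (200, array([547.4, 326.8]))
p2 350 109.5 (222, array([627.8, 347.3])) (200, array([633.1, 346.7]))
p2 350 112.8 (222, array([627.8, 344.9])) (200, array([633.1, 344.1]))
p2 350 121.3 (222, array([627.8, 338.5])) (200, array([633.1, 337.2]))
p2 350 130.5 (222, array([627.8, 331.5])) (200, array([633.1, 329.5]))
p2 350 137.3 (222, array([627.8, 326.3])) (200, array([633.1, 323.8]))
p2 350 145.7 (222, array([627.9, 319.7])) (200, array([633.1, 316.7]))
```

```bash
python3 - <<'E'
from h import *
np.set_printoptions(precision=2,suppress=True,linewidth=200)
for nm,lo,hi,r0 in(('p1',0,255,22),('p1',335,370,25)):
    c=np.load(nm+'.npy',allow_pickle=True).item();g=cv2.cvtColor(cv2.imread(f'pics/{nm}.png'),cv2.COLOR_BGR2GRAY).astype(float)
    P=[]
    for x in range(lo,hi,5):
        col=cv2.GaussianBlur(g[:,x],(1,5),0).ravel(); d=np.diff(col)
        r=np.argmin(d[32:52])+32+.5; P.append(onz(c,(x,r),222)[:2])
    P=np.array(P); k=np.polyfit(P[:,0],P[:,1],1);res=P[:,1]-np.polyval(k,P[:,0]);ok=abs(res-np.median(res))<1.5;k=np.polyfit(P[ok,0],P[ok,1],1)
    print(nm,lo,ok.sum(),len(P),'face y at 580:',np.polyval(k,580),'deg',np.degrees(np.arctan(k[0])),P[ok][0],P[ok][-1])
# bin on the bench: rim in p1/p2
for nm in('p1','p2'):
    c=np.load(nm+'.npy',allow_pickle=True).item();im=cv2.imread(f'pics/{nm}.png')[:,:,::-1].copy()
    for st,ce,m in blobs(im):
        if st[1]>200 and st[4]>1000:
            q=corners(m);print(nm,[(p.tolist(),onz(c,p.astype(float),65)[:2]) for p in q])
E
```

```text
p1 0 51 51 face y at 580: 336.30364502814655 deg -5.575098500467102 [371.65 356.39] [551.51 338.86]
p1 335 7 7 face y at 580: 336.4016182181938 deg -5.919026425092113 [612.87 333.11] [634.6  330.91]
p1 [([261, 240], array([535.69, 114.4 ])), ([262, 307], array([527.97,   3.53])), ([228, 308], array([476.03,   5.52])), ([223, 291], array([471.99,  35.73])), ([221, 250], array([477.21, 103.04])), ([230, 240], array([491.84, 117.6 ]))]
p2 [([261, 273], array([535.61, 122.01])), ([262, 338], array([527.7 ,   6.48])), ([229, 338], array([475.64,  10.21])), ([225, 327], array([471.77,  31.38])), ([223, 287], array([477.13, 102.62])), ([229, 274], array([488.53, 123.73]))]
```

>>> carry_out(motion=[{"jaw":1,"travel":[-0.03,-0.006,0],"roll":0},{"jaw":1,"travel":[-0.075,-0.015,0],"roll":0},{"jaw":1,"travel":[-0.12,-0.025,0.02],"roll":0},{"jaw":1,"travel":[-0.165,-0.035,0.06],"roll":0},{"jaw":1,"travel":[-0.205,-0.043,0.11],"roll":0},{"jaw":1,"travel":[-0.2235,-0.045,0.16],"roll":0},{"jaw":1,"travel":[-0.2235,-0.045,0.2],"roll":0},{"jaw":1,"travel":[-0.2235,-0.045,0.21],"roll":0},{"jaw":1,"travel":[-0.2235,-0.045,0.21],"roll":0}])

```text
time: 17.08
eef_pos: [502.4, 59.6, 120.3]
tcp_rot: [0.732, 0.681, 0.0, 0.0]
contact_force: [0.3, 0.8, 0.8]
opening: 1.002
grip_force: 0.0
```

```bash
python3 - <<'E'
from h import *
np.set_printoptions(precision=2,suppress=True)
s=arm.read_state();im,c=snap('wrist','g1')
print(s['time'],s['eef_pos'],s['tcp_rot'],s['opening'])
for st,ce,m in blobs(im):
    if st[4]>500: q=corners(m);print(st,[(p.tolist(),onz(c,p.astype(float),65)[:2]) for p in q])
E
```

```text
17.075 [502.36  59.63 120.25] [0.73 0.68 0.   0.  ] 1.0022115703826788
[ 225  157   93  139 7592] [([315, 157], array([533.83, 101.52])), ([307, 295], array([524.92,   0.41])), ([238, 295], array([474.36,   4.13])), ([225, 160], array([476.38, 103.73]))]
[518 199  38  26 725] [([520, 204], array([670.47,  60.14])), ([527, 199], array([674.61,  63.35])), ([540, 200], array([683.52,  62.01])), ([552, 205], array([692.35,  57.85])), ([554, 207], array([694.  ,  56.31])), ([555, 213], array([695.54,  51.9 ])), ([553, 218], array([694.89,  48.33])), ([549, 222], array([692.7 ,  45.57])), ([545, 224], array([690.21,  44.28])), ([536, 224], array([683.96,  44.74])), ([520, 215], array([671.78,  52.19])), ([518, 211], array([669.94,  55.2 ]))]
[530 230  30  26 575] [([531, 235], array([681.95,  36.7 ])), ([535, 231], array([684.21,  39.54])), ([545, 230], array([691.06,  39.78])), ([559, 236], array([701.77,  34.48])), ([559, 253], array([704.47,  21.21])), ([556, 255], array([702.64,  19.78])), ([550, 255], array([698.33,  20.1 ])), ([532, 245], array([684.02,  28.95])), ([530, 242], array(
[... 260 characters left out ...]
8.96,   2.92])), ([489, 286], array([658.19,  -2.02])), ([483, 290], array([654.22,  -5.08])), ([478, 291], array([650.63,  -5.65])), ([473, 290], array([646.83,  -4.52])), ([461, 278], array([636.85,   6.25])), ([459, 274], array([635.04,   9.66]))]
[495 296  32  27 558] [([496, 301], array([665.22, -15.35])), ([499, 298], array([667.08, -12.9 ])), ([506, 296], array([672.05, -11.56])), ([524, 308], array([687.33, -23.18])), ([526, 311], array([689.31, -26.  ])), ([526, 316], array([690.1 , -30.53])), ([523, 320], array([688.43, -34.01])), ([519, 322], array([685.66, -35.61])), ([511, 322], array([679.49, -35.12])), ([496, 309], array([666.24, -22.43])), ([495, 306], array([665.1, -19.7]))]
```

>>> carry_out(motion=[{"jaw":1,"travel":[0,0,0.03],"roll":0},{"jaw":1,"travel":[0,0,0.06],"roll":0},{"jaw":1,"travel":[0,0,0.085],"roll":0},{"jaw":1,"travel":[0,0,0.095],"roll":0},{"jaw":1,"travel":[0,0,0.095],"roll":0},{"jaw":0.5,"travel":[0,0,0.095],"roll":0},{"jaw":0.5,"travel":[0,0,0.095],"roll":0},{"jaw":0.5,"travel":[0,0,0.095],"roll":0},{"jaw":0.5,"travel":[0,0,0.095],"roll":0}])

```text
time: 18.25
eef_pos: [503.5, 59.8, 26.3]
tcp_rot: [0.732, 0.682, 0.001, 0.001]
contact_force: [0.7, 0.1, 5.7]
opening: 0.7
grip_force: 65.8
```

Side grip holds at 59.5 mm. Lift and carry to a stand-off in front of the hang place.

>>> carry_out(motion=[{"jaw":0.5,"travel":[0,0,-0.008],"roll":0},{"jaw":0.5,"travel":[0,0,-0.025],"roll":0},{"jaw":0.5,"travel":[0,0,-0.05],"roll":0},{"jaw":0.5,"travel":[0,0,-0.08],"roll":0},{"jaw":0.5,"travel":[0,0,-0.11],"roll":0},{"jaw":0.5,"travel":[0,0,-0.14],"roll":0},{"jaw":0.5,"travel":[0,0,-0.17],"roll":0},{"jaw":0.5,"travel":[0,0,-0.19],"roll":0},{"jaw":0.5,"travel":[0,0,-0.2],"roll":0},{"jaw":0.5,"travel":[0,0,-0.2],"roll":0}])

```text
time: 19.5
eef_pos: [502.1, 59.9, 225.3]
tcp_rot: [0.732, 0.682, 0.0, 0.0]
contact_force: [-0.2, 0.6, -1.7]
opening: 0.696
grip_force: 65.2
```

>>> carry_out(motion=[{"jaw":0.5,"travel":[0.015,0.01,0],"roll":0.005},{"jaw":0.5,"travel":[0.04,0.022,0],"roll":0.01},{"jaw":0.5,"travel":[0.07,0.035,0],"roll":0.015},{"jaw":0.5,"travel":[0.1,0.047,0],"roll":0.02},{"jaw":0.5,"travel":[0.13,0.055,0],"roll":0.027},{"jaw":0.5,"travel":[0.16,0.057,0],"roll":0.027},{"jaw":0.5,"travel":[0.185,0.057,0],"roll":0.027},{"jaw":0.5,"travel":[0.2,0.057,0],"roll":0.027},{"jaw":0.5,"travel":[0.207,0.057,0],"roll":0.027},{"jaw":0.5,"travel":[0.207,0.057,0],"roll":0.027}])

```text
time: 20.75
eef_pos: [573.5, 262.4, 224.3]
tcp_rot: [0.741, 0.672, -0.0, -0.0]
contact_force: [-0.2, -0.2, -1.4]
opening: 0.692
grip_force: 65.1
```

```bash
python3 - <<'E'
from h import *
np.set_printoptions(precision=2,suppress=True,linewidth=200)
s=arm.read_state();im,c=snap('wrist','q1');np.save('q1.npy',c,allow_pickle=True)
print(s['time'],s['eef_pos'],s['tcp_rot'],s['opening'],s['contact_force'])
for st,ce,m in blobs(im):
    if st[4]>500: q=corners(m);print(st,[(p.tolist(),onz(c,p.astype(float),s['eef_pos'][2]-26.3+65)[:2]) for p in q])
g=cv2.cvtColor(im,cv2.COLOR_RGB2GRAY)
for x in(200,215,330,345): print(x,g[0:180,x].tolist())
E
```

```text
20.75 [573.49 262.35 224.25] [ 0.74  0.67 -0.   -0.  ] 0.6921494055877013 [-0.22 -0.18 -1.44]
[ 447    0  113  125 8105] [([548, 0], array([663.89, 357.97])), ([559, 12], array([667.64, 354.52])), ([559, 72], array([670.43, 337.78])), ([534, 123], array([664.92, 322.89])), ([500, 122], array([653.83, 324.27])), ([448, 107], array([636.68, 330.59])), ([489, 1], array([646.68, 359.31]))]
[ 215   68  118   46 5138] [([331, 69], array([600.01, 345.39])), ([329, 112], array([598.82, 332.74])), ([218, 112], array([563.52, 336.23])), ([215, 69], array([564.49, 348.9 ]))]
[  188   190   169   177 18615] [([347, 195], array([603.8 , 304.56])), ([356, 204], array([606.84, 300.99])), ([351, 285], array([604.37, 268.82])), ([335, 366], array([596.88, 230.76])), ([208, 365], array([544.2 , 236.52])), ([198, 339], array([542.29, 249.94])), ([191, 200], array([549.8, 308.1])), ([219, 190], array([560.02, 310.69]))]
200 [225, 225, 225, 225, 226, 227, 228, 230, 233, 234, 232, 230, 226, 224, 224, 222, 224, 226, 227, 225, 224, 221, 222, 223, 226, 228, 228, 230, 232, 231, 228, 225, 225, 226, 227, 227, 2
[... 2553 characters left out ...]
, 229, 230, 229, 229, 228, 227, 226, 226, 226, 226, 227, 228, 228, 227, 227, 227, 227, 227, 229, 230, 231, 229, 227, 225, 226, 228, 230, 229, 227, 224, 224, 224, 225, 226, 228, 230, 231, 228, 223, 205, 132, 118, 117, 117, 114, 112, 104, 82, 79, 80, 80, 79, 78, 79, 78, 78, 79, 80, 79, 78, 79, 77, 80, 78, 79, 78, 78, 79, 79, 78, 78, 80, 80, 78, 79, 80, 80, 75, 66, 68, 77, 80, 78, 79, 77, 79, 79, 78, 78, 78, 78, 78, 80, 78, 78, 78, 75, 75, 73, 74, 73, 74, 73, 75, 76, 75, 78, 86, 104, 115, 114, 113, 113, 114, 115, 114, 112, 111, 111, 112, 112, 112, 111, 114, 113, 113, 112, 112, 113, 113, 113, 113, 115, 115, 114, 115, 116, 115, 125, 191, 229, 231, 231, 230, 228, 226, 227, 231, 232, 231, 230, 229]
```

```bash
python3 - <<'E'
from h import *
np.set_printoptions(precision=1,suppress=True,linewidth=200)
c=np.load('q1.npy',allow_pickle=True).item();im=cv2.imread('pics/q1.png')[:,:,::-1].copy()
print('cam',-np.array(c['R']).T@c['t'])
for st,ce,m in blobs(im):
    if st[4]>10000:
        for x in range(190,358,12):
            r=np.where(m[:,x])[0]; print(x,r.min(),r.max(),onz(c,(x,r.min()-.5),263)[:2],im[r.min()-3:r.min()+1,x].tolist())
        for r in range(200,300,20):
            k=np.where(m[r])[0];print('row',r,k.min(),k.max(),onz(c,(k.min()-.5,r),263)[:2],onz(c,(k.max()+.5,r),263)[:2])
    elif st[1]==68: print('clip225',[onz(c,p,225)[:2] for p in((214.5,68),(331.5,68),(217.5,112.5),(329.5,112.5))])
for p in((345,67.5),(345,105.5),(200,71.5)): print(p,onz(c,p,222)[:2])
print(onz(c,(345,135.5),200)[:2],onz(c,(200,135.5),200)[:2],onz(c,(200,150),200)[:2])
E
```

```text
cam [580.8 336.2 366.8]
clip225 [array([558.4, 354. ]), array([607.3, 349.1]), array([557. , 336.1]), array([605.6, 331.2])]
190 202 238 [549.4 307.6] [[100, 99, 105], [75, 80, 99], [46, 61, 93], [35, 55, 93]]
202 194 351 [554. 310.] [[119, 115, 110], [102, 103, 106], [68, 77, 99], [35, 54, 92]]
214 194 364 [558.1 309.6] [[120, 116, 110], [103, 103, 106], [65, 75, 98], [36, 55, 93]]
226 190 356 [562.4 310.6] [[119, 114, 109], [118, 113, 109], [92, 92, 101], [45, 59, 93]]
238 190 356 [566.6 310.2] [[120, 116, 109], [119, 114, 109], [94, 94, 103], [45, 59, 93]]
250 190 357 [570.7 309.8] [[117, 113, 107], [117, 113, 109], [92, 92, 101], [45, 59, 94]]
262 190 360 [574.8 309.4] [[122, 117, 111], [120, 116, 111], [94, 94, 103], [46, 60, 94]]
274 190 361 [578.9 309. ] [[119, 115, 108], [117, 113, 108], [93, 93, 102], [45, 61, 94]]
286 191 359 [582.9 308.3] [[119, 115, 110], [93, 94, 102], [47, 61, 95], [32, 53, 92]]
298 190 356 [587.1 308.2] [[118, 112, 107], [116, 111, 107], [92, 93, 101], [45, 60, 93]]
310 190 356 [591.2 307.8] [[121, 115, 110], [118, 113, 109], [92, 93, 102], [46, 60, 94]]
322 191 355 [595.3 307. ] [[230, 224, 217], [188, 181, 177], [78, 84, 107], [32, 53, 92]]
334 195 366 [599.3 305.2] [[220, 215, 209], [154, 153, 157], [64, 74, 103], [35, 56, 94]]
346 195 336 [603.5 304.8] [[219, 214, 207], [154, 152, 157], [65, 74, 102], [34, 54, 92]]
row 200 191 352 [549.6 308.1] [605.6 302.6]
row 220 189 355 [547.6 300.9] [606.5 295.1]
row 240 191 353 [547.  293.2] [605.7 287.4]
row 260 192 351 [545.9 285.2] [604.8 279.4]
row 280 194 350 [545.2 276.9] [604.2 271. ]
(345, 67.5) [613.6 349. ]
(345, 105.5) [613.1 333.5]
(200, 71.5) [551.5 353.6]
[617.6 318. ] [541.9 325.5] [540.6 318. ]
```

The bin's strip sits where the kinematics predict (578,305). The hang point is about (580.3,322.5). Move over the pocket and lower most of the way.

>>> carry_out(motion=[{"jaw":0.5,"travel":[0.008,0.0005,0],"roll":0},{"jaw":0.5,"travel":[0.017,0.001,0],"roll":0},{"jaw":0.5,"travel":[0.0235,0.001,0],"roll":0},{"jaw":0.5,"travel":[0.0255,0.001,0],"roll":0},{"jaw":0.5,"travel":[0.0255,0.001,0.01],"roll":0},{"jaw":0.5,"travel":[0.0255,0.001,0.022],"roll":0},{"jaw":0.5,"travel":[0.0255,0.001,0.034],"roll":0},{"jaw":0.5,"travel":[0.0255,0.001,0.04],"roll":0},{"jaw":0.5,"travel":[0.0255,0.001,0.04],"roll":0}])

```text
time: 21.92
eef_pos: [576.7, 287.4, 183.8]
tcp_rot: [0.741, 0.672, -0.001, -0.0]
contact_force: [0.0, -0.0, -1.1]
opening: 0.696
grip_force: 65.2
```

```bash
python3 - <<'E'
from h import *
np.set_printoptions(precision=1,suppress=True,linewidth=200)
s=arm.read_state();im,c=snap('wrist','q2');np.save('q2.npy',c,allow_pickle=True)
print(s['time'],s['eef_pos'],s['tcp_rot'],s['opening'],s['contact_force'])
zt=s['eef_pos'][2]-26.3+65
for st,ce,m in blobs(im):
    if st[4]>800: print(st,[(p.tolist(),onz(c,p.astype(float),zt)[:2]) for p in corners(m)])
g=cv2.cvtColor(im,cv2.COLOR_RGB2GRAY)
for x in(180,210,270,345): print(x,g[60:200,x].tolist())
E
```

```text
21.925 [576.7 287.4 183.8] [ 0.7  0.7 -0.  -0. ] 0.6961601194710707 [ 0.  -0.  -1.1]
[ 464    0   96  157 8705] [([559, 0], array([671.1, 383.4])), ([559, 156], array([679. , 336.6])), ([464, 133], array([646.3, 347.4])), ([519, 1], array([659.4, 384.2]))]
[  188   137   169   230 26659] [([349, 138], array([608.6, 349.4])), ([356, 211], array([610.4, 323.8])), ([336, 364], array([600.9, 256.8])), ([209, 366], array([547.9, 261. ])), ([188, 215], array([551.1, 328.1])), ([194, 139], array([557.8, 354.1]))]
180 [231, 231, 231, 231, 230, 229, 226, 223, 221, 220, 221, 223, 225, 226, 226, 226, 228, 229, 231, 232, 230, 230, 229, 228, 228, 226, 227, 227, 227, 228, 230, 231, 231, 229, 224, 200, 127, 112, 112, 112, 112, 114, 113, 113, 113, 114, 115, 117, 117, 116, 119, 120, 118, 116, 114, 112, 112, 113, 114, 118, 118, 117, 115, 114, 114, 116, 118, 117, 115, 103, 82, 73, 73, 73, 74, 73, 74, 74, 73, 75, 75, 73, 73, 75, 75, 79, 80, 80, 80, 81, 80, 80, 80, 79, 81, 81, 80, 79, 80, 81, 81, 81, 79, 80, 80, 80, 80, 81, 81, 79, 79, 80, 82, 80, 81, 80, 81, 80, 81, 81, 80, 83, 101, 131, 144, 128, 100, 
[... 1242 characters left out ...]
8, 57, 56, 55, 55, 58, 58, 57, 58, 56, 57, 57, 59, 56, 51, 51, 51, 52, 52, 52]
345 [227, 228, 228, 229, 229, 229, 229, 230, 229, 229, 227, 227, 227, 227, 226, 225, 225, 225, 225, 225, 229, 230, 230, 228, 226, 227, 229, 232, 232, 233, 232, 231, 230, 228, 224, 197, 124, 106, 107, 110, 113, 115, 115, 115, 114, 115, 116, 116, 114, 112, 111, 111, 113, 113, 114, 113, 112, 99, 79, 71, 73, 72, 72, 73, 72, 71, 73, 72, 72, 72, 72, 72, 71, 70, 73, 72, 67, 58, 57, 58, 56, 56, 57, 57, 55, 58, 57, 57, 57, 57, 57, 57, 57, 57, 57, 57, 57, 57, 54, 58, 57, 58, 57, 56, 57, 57, 58, 57, 57, 58, 57, 56, 57, 57, 57, 59, 57, 56, 57, 55, 57, 56, 57, 57, 58, 55, 56, 59, 57, 64, 70, 71, 69, 61, 54, 51, 52, 52, 52, 54]
```

No contact yet with the strip 7 mm above the rail edge. Lower in.

>>> carry_out(motion=[{"jaw":0.5,"travel":[0,0,0.004],"roll":0},{"jaw":0.5,"travel":[0,0,0.007],"roll":0},{"jaw":0.5,"travel":[0,0,0.01],"roll":0},{"jaw":0.5,"travel":[0,0,0.01],"roll":0}])

```text
time: 22.48
eef_pos: [576.9, 287.5, 174.2]
tcp_rot: [0.741, 0.672, -0.0, -0.0]
contact_force: [-0.2, -0.2, -0.9]
opening: 0.696
grip_force: 65.2
```

>>> carry_out(motion=[{"jaw":0.5,"travel":[0,0,0.003],"roll":0},{"jaw":0.5,"travel":[0,0,0.006],"roll":0},{"jaw":0.5,"travel":[0,0,0.008],"roll":0},{"jaw":0.5,"travel":[0,0,0.008],"roll":0}])

```text
time: 22.98
eef_pos: [577.0, 287.6, 166.4]
tcp_rot: [0.741, 0.672, -0.0, -0.0]
contact_force: [0.4, -0.6, -1.7]
opening: 0.689
grip_force: 65.2
```

The strip is 8–10 mm inside the pocket with no side force. Final seating:

>>> carry_out(motion=[{"jaw":0.5,"travel":[0,0,0.001],"roll":0},{"jaw":0.5,"travel":[0,0,0.002],"roll":0},{"jaw":0.5,"travel":[0,0,0.002],"roll":0}])

```text
time: 23.35
eef_pos: [577.2, 287.8, 164.8]
tcp_rot: [0.741, 0.672, 0.0, 0.0]
contact_force: [0.3, 1.4, -2.0]
opening: 0.695
grip_force: 65.2
```

>>> carry_out(motion=[{"jaw":0.5,"travel":[0,0,0.001],"roll":0},{"jaw":0.5,"travel":[0,0,0.0015],"roll":0},{"jaw":0.5,"travel":[0,0,0.0015],"roll":0}])

```text
time: 23.72
eef_pos: [577.4, 287.9, 164.2]
tcp_rot: [0.741, 0.672, 0.001, 0.0]
contact_force: [-3.8, 0.5, 5.3]
opening: 0.694
grip_force: 66.0
```

Seated at the predicted height (164.2) with weight transferred. Release gently, then rise.

>>> carry_out(motion=[{"jaw":0.74,"travel":[0,0,0],"roll":0},{"jaw":0.8,"travel":[0,0,0],"roll":0},{"jaw":0.9,"travel":[0,0,0],"roll":0},{"jaw":0.98,"travel":[0,0,0],"roll":0},{"jaw":0.98,"travel":[0,0,0],"roll":0},{"jaw":0.98,"travel":[0,0,-0.01],"roll":0},{"jaw":0.98,"travel":[0,0,-0.03],"roll":0},{"jaw":0.98,"travel":[0,0,-0.07],"roll":0},{"jaw":0.98,"travel":[0,0,-0.12],"roll":0},{"jaw":0.98,"travel":[0,0,-0.165],"roll":0}])

```text
time: 24.98
eef_pos: [577.3, 287.7, 332.2]
tcp_rot: [0.741, 0.672, 0.001, 0.001]
contact_force: [0.6, 1.1, 0.1]
opening: 0.979
grip_force: 0.0
```

>>> carry_out(motion=[{"jaw":0.98,"travel":[-0.03,0,0],"roll":0},{"jaw":0.98,"travel":[-0.06,0,0],"roll":0},{"jaw":0.98,"travel":[-0.06,0,0],"roll":0}])

```text
time: 25.35
eef_pos: [571.5, 226.6, 330.3]
tcp_rot: [0.742, 0.671, 0.001, 0.001]
contact_force: [0.7, -0.4, 0.4]
opening: 0.98
grip_force: 0.0
```

```bash
python3 - <<'E'
from h import *
np.set_printoptions(precision=1,suppress=True,linewidth=200)
s=arm.read_state();im,c=snap('wrist','r1');it,ct=snap('top','rt');isd,cs=snap('side','rs')
print(s['time'],s['eef_pos'],s['contact_force'])
for nm,lo,hi in(('blue',(105,130,40),(125,255,255)),('green',(50,80,30),(85,255,255)),('red',(0,150,60),(6,255,255)),('yellow',(18,130,60),(32,255,255))):
    for n2,i,cc,z in(('w',im,c,170),('t',it,ct,180)):
        for st,ce,m in blobs(i,lo,hi,120 if n2=='t' else 800): print(nm,n2,st,corners(m).tolist() if n2=='w' else '',onz(cc,ce,z)[:2])
q=cv2.imread('pics/top0.png')[:,:,::-1].copy()
for nm,lo,hi in(('green',(50,80,30),(85,255,255)),('red',(0,150,60),(6,255,255))):
    for st,ce,m in blobs(q,lo,hi,120): print('before',nm,st,onz(ct,ce,180)[:2])
E
```

```text
25.35 [571.5 226.6 330.3] [ 0.7 -0.4  0.4]
blue w [ 410    0  100   93 4686] [[509, 0], [471, 91], [450, 92], [410, 80], [438, 0]] [744.5 338.4]
blue w [ 236   31   69   32 2024] [[304, 32], [304, 59], [301, 62], [237, 61], [237, 32]] [582.9 352.7]
blue w [ 234   72   75  125 4914] [[307, 72], [299, 195], [244, 196], [235, 72]] [576.7 284.1]
blue t [102  95  69  45 844]  [789.3 344.4]
blue t [332 143  42  10 156]  [ 692.5 -247.1]
blue t [161 178  23  28 193]  [573.4 231.1]
blue t [318 189  59  11 272]  [ 566.4 -230.8]
green w [ 107   72  100  125 7634] [[181, 72], [199, 87], [206, 183], [200, 196], [145, 196], [124, 161], [107, 73]] [470.3 292. ]
green w [ 313  233   62   85 2235] [[330, 233], [365, 240], [374, 253], [355, 311], [345, 317], [318, 312], [313, 294]] [635.3 127.1]
green t [  18   77   82   56 2212]  [816.6 559.5]
green t [230 156  43  33 567]  [624.5  24.7]
green t [ 49 358  35  29 428]  [115.4 478.5]
red w [    0    73   114   125 10020] [[0, 73], [60, 74], [94, 87], [113, 178], [98, 197], [44, 197], [7, 162], [0, 144]] [369.8 297.3]
yellow w [ 421  115   87   85 5039] [[492, 120], [502, 130], [507, 143], [505, 164], [496, 180], [482, 192], [461, 199], [443, 197], [433, 191], [423, 178], [421, 157], [434, 131], [447, 121], [465, 115]] [760.1 237.5]
yellow t [ 181   95   41   39 1105]  [789.1 164.4]
yellow t [393 157  33  23 259]  [ 641.  -394.8]
before green [  18   77   82   56 2209] [816.7 559.5]
before green [230 156  43  33 568] [624.8  24.9]
before green [126 213  53  29 518] [479.6 294.3]
before green [ 49 358  35  29 424] [115.5 478.5]
before red [120 254  53  28 507] [373.7 301.5]
```

The blue bin hangs level with the green and red ones: rows 72–196, against 72–196 and 73–197. The tube rack hasn't moved, and the drawer is still shut about 12 s after release. Handing in.

```bash
python3 -c "
from cell import arm
print(arm.sign_off())"
```

```text
the job is handed in; nothing more can be done
None
```

The blue bin hangs on the top rail under the blue label, the drawer is latched shut, and the job was handed in at about 25.5 s; the last pictures showed the two hanging bins and tube rack unmoved (the yellow bin, shut inside the drawer, couldn't be checked).

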